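Pass sample tins through the splash-screen hatch into the clean tray

TASK

Push the small white tray across the bench, without lifting it, until it stands squarely in its tape marks under the outlet lip of the transfer hatch, and send all the square sample tins on the bench (there are three or four) through the hatch into it: load them through the outer door on top, shut that door fully, and only then raise the inner door so that they slide out together. The two doors must never be open together and the inner door stays shut until every tin is inside and the tray is in place; finish with both doors fully shut, all tins in the tray and the tray still in its tape marks, and leave the other things on the bench as they are.

Things in the scene. Friction and masses are not known exactly. Their poses are not given: they have to be found in the camera images.
- hatch: The transfer hatch, fixed: a clear box 140 wide (its x), 205 long (its y, -105 to +100), 160 high, set in a low clear splash screen (6 thick, up to 138 high, at y = -30, out to x = +-160). Origin on the bench under its middle. The loading port is the hole in its top, y -100 to 0; beyond is a fixed roof. Two guide posts (10 thick, x = +-70, y = +97) rise to 210.
- lip (a point): Middle of the edge of the outlet lip: hatch y = +130, 32 above the bench, 30 out from the box. The chamber behind it is 130 wide; its slick steel floor rises from here toward the hatch's -y at 20 degrees (44 high at the inner door, 101 at y = -60, 118 at the back). A tin let go on it slides by itself to the shut inner door; four fit in one behind another.
- port (a point): Where to let tins in: hatch y = -60, level with the box's top (160 above the bench). With the outer door fully open the hole is 130 (hatch x) by 82 (hatch y, -100 to -18). A level tin lowered here meets the sloping floor when its centre is about 121 above the bench.
- outer_door (a joint): Outer door: a flat grey lid (136 x 106 x 6) lying on top of the box over the port. Joint value in m: 0 fully shut, 0.09 fully open; it slides toward the hatch's +y and stays where it is left (friction about 1.5 N). It may start a little ajar.
- outer_handle (a point): Centre of the outer door's handle: an upright black rib on the lid, 70 long (hatch x), 12 thick (hatch y), 34 high, 183 above the bench; 75 behind the hatch's origin when shut, moves with the lid.
- inner_door (a joint): Inner door: an upright aluminium gate across the low end of the chamber (hatch y = +97). Joint value in m: 0 fully shut, 0.055 fully raised; it slides straight up and stays where it is left (lifting takes about 6 N, pushing down about 3 N). Tins pass under it when it is raised fully.
- inner_handle (a point): Centre of the inner door's handle: a black bar on top of the gate, 70 long (hatch x), 12 thick (hatch y), 24 high, 195 above the bench when shut; clear space of 20 under it over the roof.
- tray_spot (a point): Where the tray's origin belongs: on the bench, 205 from the hatch's origin along its +y, axes as the hatch's. White tape on the bench outlines the tray here. A tray pushed right against the hatch's front is 10 too far, which does no harm; up to 20 off still catches the tins.
- tray: The small white tray, loose, 0.5 kg: 190 square, 24 high, walls 4 and floor 6 thick, slick inside. Origin at the centre of its underside. It starts 50 to 100 farther out than its spot and a little sideways and askew. The lip passes 4 above its rim.
- tin1_c (a point): Square sample tin, plain aluminium, 36 x 36 x 26 high, 70 g, lying flat on the bench on the hatch's -y side; this is its centre, 13 above its underside, axes along its sides, z up. May be absent.
- tin2_c (a point): Square sample tin, plain aluminium, 36 x 36 x 26 high, 70 g, lying flat on the bench on the hatch's -y side; this is its centre, 13 above its underside, axes along its sides, z up. May be absent.
- tin3_c (a point): Square sample tin, plain aluminium, 36 x 36 x 26 high, 70 g, lying flat on the bench on the hatch's -y side; this is its centre, 13 above its underside, axes along its sides, z up. May be absent.
- tin4_c (a point): Square sample tin, plain aluminium, 36 x 36 x 26 high, 70 g, lying flat on the bench on the hatch's -y side; this is its centre, 13 above its underside, axes along its sides, z up. May be absent.
- embryo_dish: Bystander: square glass embryo dish 34 x 34 x 15 among the tins (lower than a tin, glass, not to be taken).
- specimen_jar: Bystander: lidded glass jar, 68 across, 79 high.
- petri_dish: Bystander: petri dish, 90 across, 15 high.
- scissors: Bystander: scissors lying flat, 135 long.
- forceps: Bystander: forceps lying flat, 120 long.
- syringe: Bystander: syringe lying flat, 140 long, 20 high.
Not all that is in view belongs to the job. What is shaped like the part that bears tin2_c but orange is not meant.

How it is judged:
On the way, in this order (a step that is already met when the one before it is completed fails the run):
1. every tin is inside the hatch, both doors are shut and the tray stands in its tape marks (x of tin1_c in the frame of hatch between -0.066 and 0.066 m and y of tin1_c in the frame of hatch between -0.105 and 0.1 m and z of tin1_c in the frame of hatch between 0.035 and 0.158 m and x of tin2_c in the frame of hatch between -0.066 and 0.066 m and y of tin2_c in the frame of hatch between -0.105 and 0.1 m and z of tin2_c in the frame of hatch between 0.035 and 0.158 m and x of tin3_c in the frame of hatch between -0.066 and 0.066 m and y of tin3_c in the frame of hatch between -0.105 and 0.1 m and z of tin3_c in the frame of hatch between 0.035 and 0.158 m and x of tin4_c in the frame of hatch between -0.066 and 0.066 m and y of tin4_c in the frame of hatch between -0.105 and 0.1 m and z of tin4_c in the frame of hatch between 0.035 and 0.158 m and x of tray in the frame of tray_spot between -0.025 and 0.025 m and y of tray in the frame of tray_spot between -0.025 and 0.025 m and z of tray in the frame of tray_spot between -0.006 and 0.01 m and angle between the x axis of tray and the x axis of hatch, either way round below 0.2 rad and value of joint each of outer_door, inner_door below 0.006 m), for 0.2 s.
2. the inner door is raised while the outer door is shut (value of joint inner_door above 0.03 m and value of joint outer_door below 0.006 m), for 0.2 s.
At the end, for the whole second after the job is handed in: All tins lie within the tray's walls, the tray stands flat within 25 mm of its spot in each direction and within 0.2 rad of square, and both doors are within 6 mm of fully shut (x of tin1_c in the frame of tray between -0.091 and 0.091 m and y of tin1_c in the frame of tray between -0.091 and 0.091 m and z of tin1_c in the frame of tray between 0 and 0.06 m and x of tin2_c in the frame of tray between -0.091 and 0.091 m and y of tin2_c in the frame of tray between -0.091 and 0.091 m and z of tin2_c in the frame of tray between 0 and 0.06 m and x of tin3_c in the frame of tray between -0.091 and 0.091 m and y of tin3_c in the frame of tray between -0.091 and 0.091 m and z of tin3_c in the frame of tray between 0 and 0.06 m and x of tin4_c in the frame of tray between -0.091 and 0.091 m and y of tin4_c in the frame of tray between -0.091 and 0.091 m and z of tin4_c in the frame of tray between 0 and 0.06 m and x of tray in the frame of tray_spot between -0.025 and 0.025 m and y of tray in the frame of tray_spot between -0.025 and 0.025 m and z of tray in the frame of tray_spot between -0.006 and 0.01 m and angle between the x axis of tray and the x axis of hatch, either way round below 0.2 rad and value of joint each of outer_door, inner_door below 0.006 m); the robot touches nothing.
It fails at once if both doors open (more than 12 mm each) at once (value of joint each of outer_door, inner_door above 0.012 m).
It fails at once if the tray lifted off the bench or tipped (height (world z) of tray above 0.03 m or angle between tray's own z axis and vertical above 0.25 rad).
It fails at once if a bystander shifted by more than 60 mm (distance of any of embryo_dish, specimen_jar, petri_dish, scissors, forceps, syringe from where it was at the start of the episode above 0.06 m).
Of tin1, tin2, tin3, tin4 only 3 to 4 are there at a start; the rules pass over those that are not, and their reading is None.
At some moment in a run one of tin1, tin2, tin3, tin4, tray may be knocked a few centimetres aside while the robot is not near it.
Once in a run the grip may slacken for a moment while it holds something.
It also fails if it takes over 210 s, if anything falls off the work surface, if the arm or the gripper's body presses on something with over 40 N, if the wrist force passes 120 N, or if a joint passes its speed limit or range.

ROBOT

A 7-joint arm with a two-finger parallel gripper is mounted at the origin on the work surface. World frame = base frame: x ahead of the robot, y to its left, z up, the work surface at z = 0. Lengths are in m, angles in rad, forces in N, time in s.
With the tool pointing down it reaches from about 0.4 to 0.875 m from the base axis. Payload 19.3 kg.
Tool frame: the origin (TCP) lies on the centre line of the jaws, within the pads' length; the fingertips stand 8 mm ahead of it and the grasp point (between the pads) lies 11 mm behind it; z points along the fingers, y is the line along which they close (so a half turn about z gives the same grasp; the last joint's range is limited). The gripper opens to 85 mm and grips with 20 to 120 N. Pads are 22 mm wide; open, the fingers measure 114 mm over their backs; the gripper's body (76 mm by 85 mm) begins 54 mm behind the grasp point. The pads swing forward as they close: fully open they stand 13 mm farther back than shut.
Start: joints at [1.178, 0.521, -0.036, 1.599, 0.021, 1.021, -0.113], TCP at [0.198, -0.593, 0.239] pointing down, gripper open.
Joint ranges: [-2.91, 2.91], [-0.3, 2.13], [-1.5, 1.42], [0.17, 2.43], [-1.26, 4.41], [0.16, 1.93], [-2.52, 2.52]. Speed limits (rad/s): [1.89, 1.89, 2.39, 2.39, 3.01, 3.01, 3.01].

INTERFACE

Orientations are given as [roll, pitch, yaw] about the fixed x, y, z axes, in that order (R = Rz(yaw) Ry(pitch) Rx(roll)).
In Python, from workcell import status, grab_frame, camera_params, bot, search_frame, silhouettes gives the robot as it stands.
- The arm moves only by the shell command python3 -m creep 'ROWS' [FORCE]. ROWS is JSON, a list of rows, each a list of 5 numbers: the shift along the tool's x, y, z in units of 60 mm (1.0 is 60 mm), then the turn about the tool's z in units of 8 degrees (1.0 is 8 degrees), then the opening, from 0 (shut) to 1 (fully open). In form: [[x, y, z, twist, hand], ...]. A call has 1 to 5 rows; each row is the pose to reach, as a shift and turn from the pose commanded when the call began, along the tool's axes at that moment; what a row does not reach only later rows make up. A row lasts 1/8 s, in which the tool goes at most 62.5 mm and 10.7 degrees, less where a joint would pass 70% of its speed; a pose out of reach is approached as far as the arm can. A call with a gripper value outside its range is refused whole. The fingers move at their own pace and stop on an object; FORCE is the grip in N (left out, the last holds). Time passes only in rows, so rows that repeat a pose let the fingers close. It gives the time, the measured TCP pose, the force, the opening and the grip force at its end, in the units of the state.
- status.observe(): the state, without advancing time (a new reading comes with each control period).
- grab_frame(name): name is "scene" or "top" or "wrist"; returns the picture (384x512x3 uint8, blue, green, red); there is no depth.
- camera_params(name): a dict with "K" (3x3 intrinsics, pixels), "k1" (the pictures are not rectified: a ray, as slopes to the right and down, at radius r is drawn at 1 + k1 r^2 times it, then the intrinsics apply), "rvec" (rotation vector, rad) and "tvec" (3), from world to camera coordinates, as OpenCV has them; the wrist camera has in their place "tool_from_camera" (4x4, takes a point from camera to tool coordinates, whose origin is the TCP and whose axes are the flange's). Camera axes: x right, y down, z forward; pixel columns grow to the right and rows downward; lengths in m; the calibration is good to about 2 mm. A picture is of the moment at which its call begins: read the wrist's pose just before it. camera_params takes no time and is no camera call.
- bot.job_done(): hands the job in; it is judged then, once.
Trained networks look in the newest picture that a camera, given by its name, has taken for a name from the list of things; names that differ only in an ending like _2 or _b are one class to them, and where a whole thing is asked for, a point or a joint stands for the part that bears it (a point fixed in the world has none). Each returns a list of dicts, best first, with "p" (0 to 1); they miss things now and then, are a little off and sometimes report something else, mostly with a low value. They report only what shows in the picture. A call takes as long as a camera call. They do not tell look-alikes from the thing itself.
- search_frame(camera, name): "extent" ([left, top, right, bottom] as shares, 0 to 1, of the picture: columns of its width, rows of its height, round what is visible of it).
- silhouettes(camera, name): "mask" (384x512 bool, what is visible of it) and "extent" ([left, top, right, bottom] as shares, 0 to 1, of the picture: columns of its width, rows of its height, round what is visible of it).
The state is a dict: "clock": time; "qpos": joint angles; "qd": joint speeds; "joint_efforts": joint torques, N m; "position": TCP position; "tool_rot": TCP orientation; "force": force on the tool from outside, world axes, zero at the start; "moment": the same for the moment, N m; "grip_width": finger opening in m; "finger_force": force on a finger pad.
Only numpy, scipy, OpenCV 4.12 (cv2) and the standard library are available. Lean on these libraries where they do the work, as an engineer would, in place of code of your own. Each camera call takes 0.05 s, during which the arm holds its last target. There are 200 camera calls.

## Working session

There is one attempt and no reset: what is moved stays moved. The work goes in short steps, Python scripts to look and compute and a shell command to move; the robot and the scene stay as the last step left them, time stands still between calls to the robot, and variables do not carry over. Pictures are saved under pics/ and viewed, at most 14 in all, crops included, and the job is handed in when it is done.

```bash
ls; mkdir -p pics; cat > h.py <<'E'
import numpy as np,cv2
from workcell import status,grab_frame,camera_params,bot,search_frame,silhouettes
from scipy.spatial.transform import Rotation as R
def cam(n,st=None):
    p=camera_params(n);K=np.array(p['K']);k1=p['k1']
    if n=='wrist':
        st=st or status.observe()
        T=np.eye(4);T[:3,:3]=R.from_euler('xyz',st['tool_rot']).as_matrix();T[:3,3]=st['position']
        T=T@np.array(p['tool_from_camera']);Rc=T[:3,:3];c=T[:3,3]
    else:
        Rw=R.from_rotvec(np.ravel(p['rvec'])).as_matrix();Rc=Rw.T;c=-Rw.T@np.ravel(p['tvec'])
    return K,k1,Rc,c
def ray(C,u,v):
    K,k1,Rc,c=C
    d=cv2.undistortPoints(np.array([[[u,v]]],float),K,np.array([k1,0,0,0.]))[0,0]
    return c,Rc@np.array([d[0],d[1],1])
def onz(C,u,v,z):
    c,d=ray(C,u,v);return c+d*(z-c[2])/d[2]
def proj(C,P):
    K,k1,Rc,c=C
    p=(np.atleast_2d(P)-c)@Rc
    s=p[:,:2]/p[:,2:];r2=(s**2).sum(1,keepdims=True);s=s*(1+k1*r2)
    return s@np.array([[K[0,0],0],[0,K[1,1]]])+K[:2,2]
E
python3 - <<'E'
from h import *
print(status.observe())
for n in('scene','top','wrist'):
    cv2.imwrite(f'pics/{n}0.png',grab_frame(n)); C=cam(n);print(n,C[3],C[0][0],C[1],C[2][:,2])
E
```

```text
pics
{'clock': 0.0, 'qpos': array([ 1.17780945,  0.52206702, -0.03634045,  1.59995581,  0.02119093,
        1.02113157, -0.11280758]), 'qd': array([-0.00051813,  0.00036811,  0.00098052, -0.00229681, -0.00108301,
       -0.00036551, -0.00021486]), 'joint_efforts': array([-1.05432729e-03, -9.27108335e+01,  1.98021881e+00, -3.69938028e+01,
        1.79115281e-02,  8.29676661e-03,  2.78185944e-06]), 'position': array([ 0.19813141, -0.59242801,  0.23871125]), 'tool_rot': array([-3.14041758e+00,  6.98267173e-05,  3.22774992e-01]), 'force': array([-0.67202942, -0.0269038 ,  0.03726364]), 'moment': array([ 0.03231246,  0.01610659, -0.00362397]), 'finger_force': 0.0, 'grip_width': 0.084984576397374}
scene [ 1.58262054 -0.43192454  0.82822014] [387.35022296   0.         263.89810353] -0.018509803298844198 [-0.797728    0.29271066 -0.52721012]
top [ 0.44335455 -0.03974303  1.35314531] [381.03165205   0.         258.02652135] -0.041690562833574724 [ 0.06019507  0.00516763 -0.99817326]
wrist [ 0.2719298  -0.56708418  0.37265449] [272.62555437   0.         256.66888597] -0.056308698414002344 [-0.2930444  -0.09710301 -0.95115508]
```

View pics/top0.png

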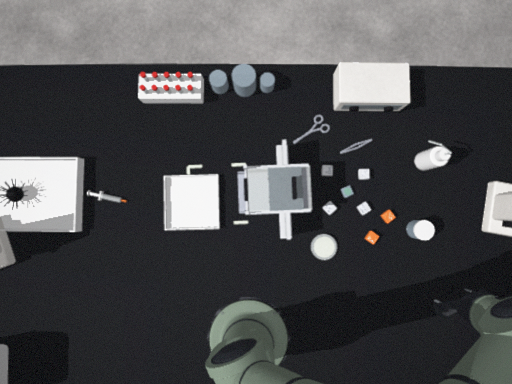

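View pics/scene0.png

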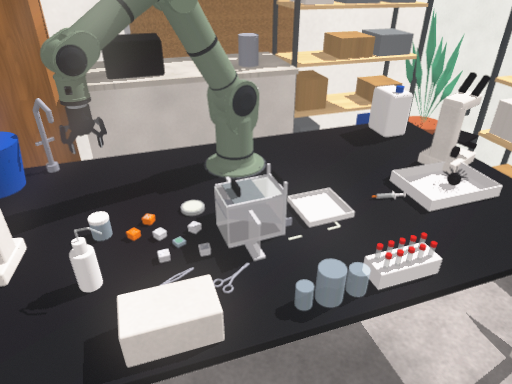

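The top view shows the hatch at about (277,189), with its +y side to the left. The tray is at (191,202), and tape corners are at (239,165), (240,222) and (195,168). Tin candidates are (327,170, darker), (364,173), (330,208) and (363,208). Look-alikes to avoid are the orange tins at (388,216) and (372,237) and the teal embryo dish at (347,191).

```bash
python3 - <<'E'
from h import *
t=cv2.imread('pics/top0.png')
a=cv2.resize(t[130:255,155:285],None,fx=4.6,fy=4.6,interpolation=cv2.INTER_CUBIC)
b=cv2.resize(t[130:255,255:405],None,fx=4.6,fy=4.6,interpolation=cv2.INTER_CUBIC)
cv2.imwrite('pics/ca.png',a);cv2.imwrite('pics/cb.png',b)
C={n:cam(n) for n in('top','scene')}
for n in C:
  grab_frame(n)
  for name,z in(('tin1_c',.026),('embryo_dish',.015),('tray',.024),('outer_handle',.2),('inner_handle',.207),('outer_door',.166),('hatch',.16),('inner_door',.2)):
    for d in silhouettes(n,name):
        if d['p']<.3: continue
        m=d['mask'];ys,xs=np.nonzero(m);r=cv2.minAreaRect(np.stack([xs,ys],1).astype(np.float32))
        print(n,name,round(d['p'],2),xs.mean().round(1),ys.mean().round(1),len(xs),np.round(onz(C[n],xs.mean(),ys.mean(),z),3),np.round(r[1],1),round(r[2],1))
E
```

```text
top tin1_c 0.58 363.4 173.6 103 [ 0.579 -0.402  0.026] [ 9. 11.] 90.0
top embryo_dish 0.57 363.2 207.8 123 [ 0.46  -0.403  0.015] [10.8 11.6] 56.3
top embryo_dish 0.4 346.4 191.1 99 [ 0.518 -0.344  0.015] [ 9.7 10.4] 68.2
top tray 0.55 191.5 201.5 3017 [0.477 0.199 0.024] [55.3 56.1] 88.5
top outer_handle 0.55 285.6 187.7 1415 [ 0.517 -0.117  0.2  ] [43. 33.] 90.0
top inner_handle 0.6 285.7 187.9 1401 [ 0.516 -0.117  0.207] [43. 33.] 90.0
top inner_handle 0.59 246.1 187.0 125 [0.518 0.002 0.207] [33.  4.] 90.0
top outer_door 0.74 285.6 187.5 1477 [ 0.52  -0.12   0.166] [44.1 35.4] 87.7
top hatch 0.91 273.9 188.6 4162 [ 0.516 -0.083  0.16 ] [122.3  94.8] 45.0
top inner_door 0.68 246.2 189.0 127 [0.512 0.002 0.2  ] [39.  4.] 90.0
top inner_door 0.3 274.4 188.6 3973 [ 0.514 -0.084  0.2  ] [123.6  83.9] 35.6
scene embryo_dish 0.64 252.3 210.4 4932 [ 0.429 -0.054  0.015] [ 89.2 114.1] 67.5
scene embryo_dish 0.39 178.6 241.0 78 [ 0.526 -0.346  0.015] [9.2 9.2] 45.0
scene tray 0.66 319.5 206.5 1709 [0.497 0.192 0.024] [36.1 61.4] 76.0
scene outer_handle 0.83 241.6 190.2 704 [ 0.572 -0.136  0.2  ] [25.1 39.4] 78.7
scene inner_handle 0.76 275.8 179.5 195 [ 0.553 -0.013  0.207] [24.2 10.3] 51.3
scene outer_door 0.66 241.9 190.3 656 [ 0.518 -0.12   0.166] [23.  35.7] 78.1
scene hatch 0.69 252.0 210.4 4969 [ 0.634 -0.122  0.16 ] [ 89.9 114.4] 67.3
scene inner_door 0.72 275.6 179.9 181 [ 0.544 -0.01   0.2  ] [22.6 10. ] 51.3
```

View pics/cb.png

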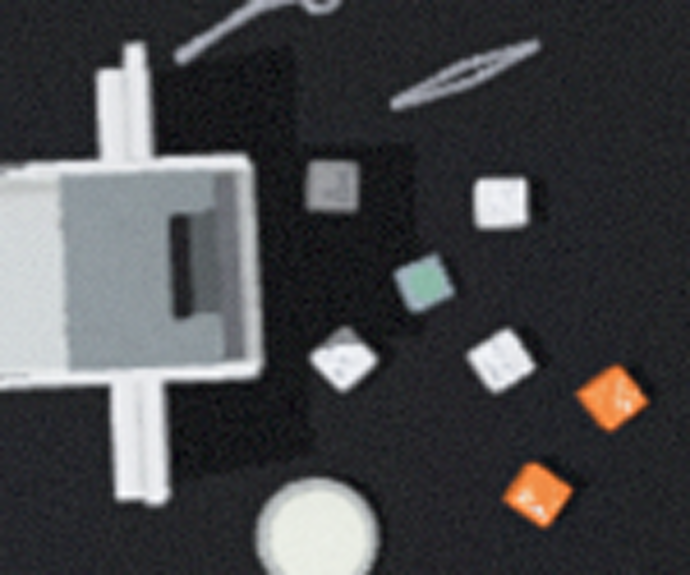

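View pics/ca.png

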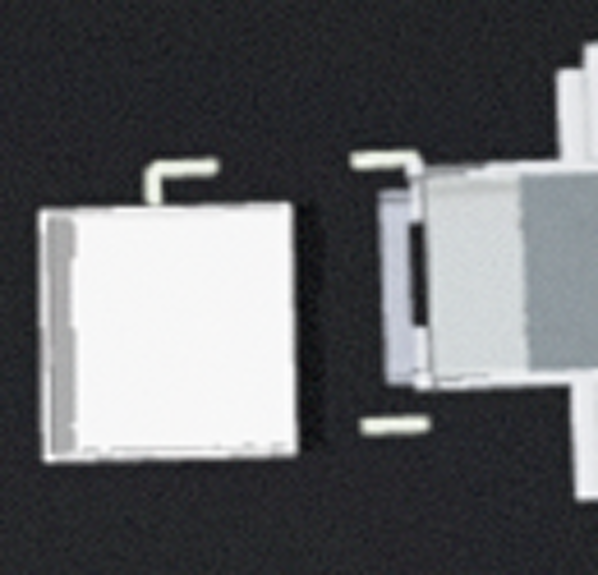

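The crop shows four plain tins, at crop (333,186) in shadow, (500,203), (343,358) and (502,360). The teal dish is at (425,283) and the orange decoys are at (612,398) and (538,494). The lid looks slightly ajar. The tray is left of its tape and slightly low.

```bash
cat > s1.py <<'E'
from h import *
C=cam('top')
b=lambda u,v,z:onz(C,255+u/4.6-.4,130+v/4.6-.4,z)
a=lambda u,v,z:onz(C,155+u/4.6-.4,130+v/4.6-.4,z)
P=[((70,-105,160),b(250,155,.16)),((-70,-105,160),b(262,378,.16)),((65,130,32),a(380,192,.032)),((-65,130,32),a(388,385,.032)),((0,97,207),a(417,275,.207))]
from scipy.optimize import least_squares
def f(p):
    c,s=np.cos(p[2]),np.sin(p[2])
    return np.concatenate([[p[0]+c*h[0]/1e3-s*h[1]/1e3-w[0],p[1]+s*h[0]/1e3+c*h[1]/1e3-w[1]] for h,w in P])
r=least_squares(f,[.5,-.1,0]);print('hatch',r.x.round(4),r.fun.round(4)*1e3)
hx,hy,yaw=r.x
def toh(w): 
    d=w[:2]-[hx,hy];c,s=np.cos(yaw),np.sin(yaw);return np.round([c*d[0]+s*d[1],-s*d[0]+c*d[1]],4)
print('handle top',b(180,266,.2).round(4),toh(b(180,266,.2)))
print('lid left edge',toh(b(61,175,.166)),toh(b(69,370,.166)),'right?',toh(b(218,170,.166)),toh(b(222,355,.166)),toh(b(240,170,.166)))
print('tape',[toh(a(*q,0)) for q in((148,160),(420,153),(430,435))])
tc=[toh(a(*q,.024)) for q in((39,208),(293,202),(297,455),(45,461))];print('tray',tc,np.mean(tc,0))
for n,q in dict(A=(333,186),B=(500,203),Cc=(343,358),D=(502,360)).items(): print(n,b(*q,.026).round(4),toh(b(*q,.026)))
E
python3 s1.py
```

```text
hatch [ 0.516  -0.0929  0.0469] [-6.1 -1.1  6.5  0.4 -8.7 -0.1  7.3  1.4  1.  -0.7]
handle top [ 0.5179 -0.142   0.2   ] [-0.0005 -0.0492]
lid left edge [0.0669 0.0259] [-0.0658  0.0259] right? [ 0.066  -0.0811] [-0.0598 -0.078 ] [ 0.0654 -0.0961]
tape [array([0.1095, 0.3111]), array([0.1063, 0.0993]), array([-0.1121,  0.0998])]
tray [array([0.0729, 0.3912]), array([0.0696, 0.1967]), array([-0.1225,  0.2001]), array([-0.1198,  0.3915])] [-0.02495   0.294875]
A [ 0.591  -0.2739  0.026 ] [ 0.0664 -0.1843]
B [ 0.5789 -0.4014  0.026 ] [ 0.0484 -0.3111]
Cc [ 0.4602 -0.281   0.026 ] [-0.0646 -0.1853]
D [ 0.4594 -0.4018  0.026 ] [-0.071  -0.3059]
```

```bash
cat > go.py <<'E'
# python3 go.py [h] x y z yaw_deg : rows units to get there; h = hatch frame (mm), else world (mm); yaw relative to same frame
import sys
from h import *
HX,HY,HYAW=.516,-.093,.0469
def step(args,st=None):
    st=st or status.observe();hf=args[0]=='h'
    x,y,z,w=map(float,args[-4:]);p=np.array([x,y,z])/1e3;w=np.radians(w)
    if hf: c,s=np.cos(HYAW),np.sin(HYAW);p=np.array([HX+c*p[0]-s*p[1],HY+s*p[0]+c*p[1],p[2]]);w+=HYAW
    Rm=R.from_euler('xyz',st['tool_rot']).as_matrix();d=Rm.T@(p-st['position'])/.06
    dy=w-np.arctan2(Rm[1,0],Rm[0,0]);dy=(dy+np.pi)%(2*np.pi)-np.pi
    return np.r_[d,-np.degrees(dy)/8]
if __name__=='__main__':
    st=status.observe()
    print('t',round(st['clock'],2),'pos',st['position'].round(4),'yaw',np.degrees(st['tool_rot'][2]).round(1),'grip',round(st['grip_width'],4),round(st['finger_force'],1),'F',st['force'].round(1),'q',st['qpos'].round(2))
    if len(sys.argv)>1: print('rows',step(sys.argv[1:],st).round(3))
E
python3 go.py h 0 -49 250 0; python3 go.py h 0 -49 182 0
```

```text
t 1.05 pos [ 0.1982 -0.5927  0.2393] yaw 18.5 grip 0.085 0.0 F [0.3 0.1 0.5] q [ 1.18  0.52 -0.04  1.6   0.02  1.02 -0.11]
rows [ 7.442 -5.434 -0.178  1.975]
t 1.05 pos [ 0.1982 -0.5927  0.2393] yaw 18.5 grip 0.085 0.0 F [0.3 0.1 0.5] q [ 1.18  0.52 -0.04  1.6   0.02  1.02 -0.11]
rows [ 7.442 -5.434  0.955  1.975]
```

```bash
python3 -m creep '[[0.8,-0.6,-0.1,0,1],[1.6,-1.2,-0.2,0,1],[2.4,-1.75,-0.2,0,1],[3.1,-2.25,-0.2,0,1],[3.72,-2.72,-0.2,0,1]]' 40
python3 -m creep '[[0.8,-0.6,0,1,1],[1.6,-1.2,0,1.98,1],[2.4,-1.75,0,1.98,1],[3.1,-2.25,0,1.98,1],[3.72,-2.72,0,1.98,1]]'
python3 -m creep '[[0,0,0,0,1]]'; python3 go.py h 0 -49 250 0
```

```text
clock: 1.68
position: [0.3592, -0.3655, 0.2515]
tool_rot: [3.141, -0.0, 0.323]
force: [1.0, -1.3, 0.3]
grip_width: 0.0858
finger_force: 0.0
clock: 2.3
position: [0.5191, -0.1399, 0.2515]
tool_rot: [3.142, -0.0, 0.047]
force: [-0.2, -1.0, -0.4]
grip_width: 0.0855
finger_force: 0.0
clock: 2.42
position: [0.5196, -0.1382, 0.2512]
tool_rot: [-3.14, -0.001, 0.051]
force: [-0.0, -1.0, -0.5]
grip_width: 0.085
finger_force: 0.0
t 2.42 pos [ 0.5196 -0.1382  0.2512] yaw 2.9 grip 0.085 0.0 F [-0.  -1.  -0.5] q [ 0.28  0.37 -0.17  1.81  0.07  0.96 -1.44]
rows [-0.025  0.061  0.02   0.032]
```

```bash
python3 -m creep '[[0,0.06,0.6,0,1],[0,0.06,1.15,0,1],[0,0.06,1.15,0,0.3],[0,0.06,1.15,0,0],[0,0.06,1.15,0,0]]' 40
python3 -m creep '[[0,0,0,0,0],[0,0,0,0,0]]'; python3 go.py h 0 15 182 0
```

```text
clock: 3.05
position: [0.5188, -0.1455, 0.1836]
tool_rot: [3.141, -0.002, 0.046]
force: [0.4, -0.2, 0.8]
grip_width: 0.0321
finger_force: 0.0
clock: 3.3
position: [0.5186, -0.1452, 0.1833]
tool_rot: [3.141, -0.001, 0.046]
force: [-1.5, 1.3, 8.5]
grip_width: 0.0116
finger_force: 40.2
t 3.3 pos [ 0.5186 -0.1452  0.1833] yaw 2.7 grip 0.0116 40.2 F [-1.5  1.3  8.5] q [ 0.28  0.46 -0.16  1.88  0.1   0.81 -1.45]
rows [-0.003 -1.122  0.02  -0.004]
```

```bash
python3 -m creep '[[0,-0.4,-0.02,0,0],[0,-0.8,-0.02,0,0],[0,-1.1,-0.02,0,0],[0,-1.16,-0.02,0,0],[0,-1.16,-0.02,0,0]]'; python3 go.py h 0 15 182 0
```

```text
clock: 3.92
position: [0.5152, -0.0767, 0.1834]
tool_rot: [3.14, -0.0, 0.046]
force: [4.8, -8.1, -13.2]
grip_width: 0.011
finger_force: 41.5
t 3.92 pos [ 0.5152 -0.0767  0.1834] yaw 2.6 grip 0.011 41.5 F [  4.8  -8.1 -13.2] q [ 0.16  0.43 -0.17  1.92  0.1   0.79 -1.59]
rows [ 0.001  0.021  0.024 -0.009]
```

```bash
python3 -m creep '[[0,0,0,0,0.5],[0,0,0,0,0.5],[0,0,-0.9,0,0.5],[0,0,-1.6,0,0.5],[0,0.5,-1.9,0,0.6]]'
python3 -m creep '[[0,0.9,0,-1.3,1],[0,1.8,0,-2.6,1],[0,2.7,0,-3.9,1],[0,3.5,0,-5.2,1],[0,3.9,0,-6.5,1]]'
python3 -m creep '[[0,0,0,-1.3,1],[0,0,0,-2.6,1],[0,0,0,-3.9,1],[0,0,0,-4.75,1],[0,0,0,-4.75,1]]'
cat > look.py <<'E'
from h import *
import sys
st=status.observe();C=cam('wrist',st);im=grab_frame('wrist');cv2.imwrite(sys.argv[1],im)
z=.026
for d in silhouettes('wrist','tin1_c'):
    if d['p']<.15: continue
    m=d['mask'];ys,xs=np.nonzero(m);print('tin',round(d['p'],2),xs.mean().round(),ys.mean().round(),len(xs),im[m].mean(0).round(),onz(C,xs.mean(),ys.mean(),.02).round(4))
E
python3 look.py pics/w1.png; python3 go.py
```

```text
clock: 4.55
position: [0.5172, -0.1042, 0.3003]
tool_rot: [-3.141, -0.004, 0.05]
force: [-0.1, -0.6, 1.0]
grip_width: 0.0514
finger_force: 0.0
clock: 5.18
position: [0.5265, -0.3422, 0.2974]
tool_rot: [-3.142, 0.0, 0.957]
force: [0.5, 1.1, 0.2]
grip_width: 0.0852
finger_force: 0.0
clock: 5.8
position: [0.5271, -0.3394, 0.2976]
tool_rot: [3.142, -0.0, 1.616]
force: [0.3, 0.6, 0.9]
grip_width: 0.0854
finger_force: 0.0
tin 0.67 287.0 202.0 547 [205. 203. 203.] [ 0.5777 -0.402   0.02  ]
t 5.9 pos [ 0.5272 -0.3394  0.2976] yaw 92.5 grip 0.0858 0.0 F [-0.3  0.4 -0.7] q [ 0.75  0.5  -0.4   1.51  0.2   1.18  0.35]
```

View pics/w1.png

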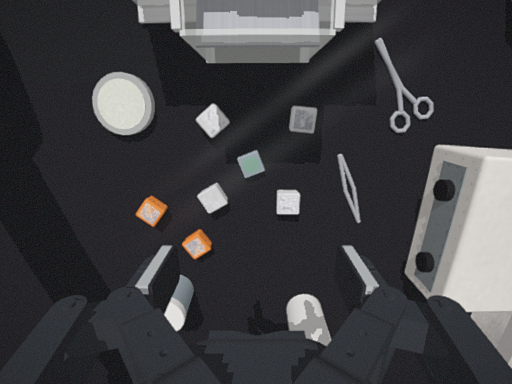

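The wrist view shows tins at A (303,120), B (288,202), C (212,120) and D (212,198). The dish is at (251,164) and the orange decoys are at (151,211) and (197,244).

```bash
cat > fit.py <<'E'
from h import *
from scipy.optimize import minimize
HX,HY,HYAW=.516,-.093,.0469
def blob(im,seed,size):
    x,y=map(int,seed);r=size;x0=max(x-r,0);y0=max(y-r,0);sub=im[y0:y+r,x0:x+r].astype(int)
    g=sub.max(2);m=((g>75)&(sub.max(2)-sub.min(2)<45)).astype(np.uint8)
    n,l,s,c=cv2.connectedComponentsWithStats(m)
    k=1+np.argmin(np.hypot(c[1:,0]-(x-x0),c[1:,1]-(y-y0))+1e3*(s[1:,4]<25))
    out=np.zeros(im.shape[:2],np.uint8);out[y0:y+r,x0:x+r]=(l==k);return out
def fit(C,m,guess,S=8):
    ys,xs=np.nonzero(m);x0,x1,y0,y1=xs.min()-8,xs.max()+8,ys.min()-8,ys.max()+8
    M=cv2.resize(m[y0:y1,x0:x1],None,fx=S,fy=S,interpolation=cv2.INTER_LINEAR)
    def hull(p):
        c,s=np.cos(p[2]),np.sin(p[2]);q=[]
        for a in(-.018,.018):
            for b in(-.018,.018):
                for z in(0,.026): q.append([p[0]+c*a-s*b,p[1]+s*a+c*b,z])
        px=(proj(C,np.array(q))-[x0,y0]+.5)*S
        return cv2.convexHull(px.astype(np.float32))
    def cost(p):
        I=np.zeros_like(M);cv2.fillConvexPoly(I,np.round(hull(p)*16).astype(int),1,shift=4)
        return 1-(I&M).sum()/max((I|M).sum(),1)
    best=None
    for w in np.radians([0,22,45,67]):
        r=minimize(cost,[*guess,w],method='Nelder-Mead',options=dict(initial_simplex=[[guess[0],guess[1],w],[guess[0]+.006,guess[1],w],[guess[0],guess[1]+.006,w],[guess[0],guess[1],w+.2]],xatol=1e-4,fatol=1e-4))
        if best is None or r.fun<best.fun: best=r
    return best
def report(name,r):
    w=(np.degrees(r.x[2])+45)%90-45
    print(name,r.x[:2].round(4),'yaw mod90 %.1f'%w,'1-iou %.3f'%r.fun)
E
cat > f1.py <<'E'
from fit import *
st=status.observe();Cw=cam('wrist',st);im=cv2.imread('pics/w1.png');Ct=cam('top');it=cv2.imread('pics/top0.png')
for n,s,t in(('A',(303,120),(327,170)),('B',(288,202),(364,173)),('C',(212,120),(330,208)),('D',(212,198),(363,208))):
    g=onz(Cw,*s,.013)[:2];m=blob(im,s,22);report(n+' wrist',fit(Cw,m,g))
    mt=blob(it,t,9);report(n+' top',fit(Ct,mt,g,16))
    ys,xs=np.nonzero(m);yt,xt=np.nonzero(mt);c1,d1=ray(Cw,xs.mean(),ys.mean());c2,d2=ray(Ct,xt.mean(),yt.mean())
    k=np.linalg.lstsq(np.stack([d1,-d2],1),c2-c1,rcond=None)[0];print('  tri',(c1+d1*k[0]).round(3),(c2+d2*k[1]).round(3))
E
python3 f1.py
```

```text
A wrist [ 0.5904 -0.2733] yaw mod90 -1.8 1-iou 0.075
A top [ 0.5924 -0.2747] yaw mod90 0.2 1-iou 0.054
  tri [ 0.59  -0.273  0.021] [ 0.591 -0.274  0.022]
B wrist [ 0.5782 -0.4037] yaw mod90 2.5 1-iou 0.041
B top [ 0.5803 -0.4053] yaw mod90 -3.4 1-iou 0.103
  tri [ 0.583 -0.414 -0.015] [ 0.584 -0.413 -0.015]
C wrist [ 0.4575 -0.2809] yaw mod90 42.8 1-iou 0.046
C top [ 0.4592 -0.2834] yaw mod90 44.2 1-iou 0.071
  tri [ 0.459 -0.28   0.029] [ 0.459 -0.281  0.029]
D wrist [ 0.4569 -0.402 ] yaw mod90 32.6 1-iou 0.059
D top [ 0.4592 -0.4037] yaw mod90 36.7 1-iou 0.073
  tri [ 0.458 -0.4    0.022] [ 0.459 -0.402  0.022]
```

```bash
python3 go.py 590.5 -274 130 -1
```

```text
t 5.9 pos [ 0.5272 -0.3394  0.2976] yaw 92.5 grip 0.0858 0.0 F [-0.3  0.4 -0.7] q [ 0.75  0.5  -0.4   1.51  0.2   1.18  0.35]
rows [ 1.043  1.101  2.794 11.684]
```

```bash
python3 -m creep '[[0.2,0.2,0,1.3,0.7],[0.4,0.4,0,2.6,0.7],[0.6,0.6,0,3.9,0.7],[0.8,0.9,0,5.2,0.7],[1.04,1.1,0,6.5,0.7]]'
python3 -m creep '[[0,0,0.6,1.3,0.7],[0,0,1.2,2.6,0.7],[0,0,1.8,3.9,0.7],[0,0,2.4,5.18,0.7],[0,0,2.8,5.18,0.7]]'
python3 -m creep '[[0,0,0,0,0.7]]';python3 go.py 590.5 -274 11 -1
```

```text
clock: 6.52
position: [0.5909, -0.2734, 0.2975]
tool_rot: [3.142, -0.0, 0.701]
force: [-0.2, -0.2, 0.1]
grip_width: 0.0599
finger_force: 0.0
clock: 7.15
position: [0.59, -0.2735, 0.128]
tool_rot: [3.142, 0.001, -0.019]
force: [-0.2, 0.5, -0.4]
grip_width: 0.06
finger_force: 0.0
clock: 7.28
position: [0.5896, -0.2734, 0.1281]
tool_rot: [-3.141, 0.003, -0.015]
force: [0.3, -0.7, -0.3]
grip_width: 0.0597
finger_force: 0.0
t 7.28 pos [ 0.5896 -0.2734  0.1281] yaw -0.9 grip 0.0597 0.0 F [ 0.3 -0.7 -0.3] q [ 0.37  0.69 -0.04  1.62  0.03  0.84 -1.27]
rows [0.021 0.012 1.952 0.019]
```

```bash
python3 -m creep '[[0.02,0,1,0,0.7],[0.02,0,1.7,0,0.7],[0.02,0,1.95,0,0.7],[0.02,0,1.95,0,0.7],[0.02,0,1.95,0,0]]' 50
python3 -m creep '[[0,0,0,0,0],[0,0,0,0,0],[0,0,0,0,0],[0,0,0,0,0]]'
python3 -m creep '[[0,0,-1,0,0],[0,0,-2,0,0],[0,0,-3,0,0],[0,0,-3.8,0,0],[0,0,-3.8,0,0]]'
python3 go.py h 0 -62 240 90
```

```text
clock: 7.9
position: [0.5926, -0.2745, 0.0146]
tool_rot: [3.141, -0.003, -0.014]
force: [1.0, -0.5, 0.8]
grip_width: 0.0431
finger_force: 0.0
clock: 8.4
position: [0.5926, -0.2745, 0.0147]
tool_rot: [3.141, -0.003, -0.014]
force: [-0.4, -0.4, 0.1]
grip_width: 0.035
finger_force: 39.2
clock: 9.02
position: [0.593, -0.2748, 0.246]
tool_rot: [3.139, -0.008, -0.014]
force: [-0.5, 0.0, -2.0]
grip_width: 0.0347
finger_force: 56.5
t 9.03 pos [ 0.593  -0.2748  0.246 ] yaw -0.8 grip 0.0347 56.5 F [-0.5  0.  -2. ] q [ 0.37  0.56 -0.04  1.52  0.02  1.06 -1.26]
rows [ -1.264  -1.98    0.085 -11.687]
```

```bash
python3 -m creep '[[-0.3,-0.4,0,-1.3,0],[-0.6,-0.8,0,-2.6,0],[-0.9,-1.2,0,-3.9,0],[-1.1,-1.6,0,-5.2,0],[-1.26,-1.98,0,-6.5,0]]'
python3 -m creep '[[0,0,0,-1.3,0],[0,0,0,-2.6,0],[0,0,0,-3.9,0],[0,0,0,-5.19,0],[0,0,0,-5.19,0]]'
python3 go.py h 0 -62 129 90
```

```text
clock: 9.65
position: [0.5167, -0.1534, 0.2407]
tool_rot: [3.141, 0.0, 0.9]
force: [0.7, 0.5, -0.2]
grip_width: 0.035
finger_force: 56.6
clock: 10.28
position: [0.5172, -0.1543, 0.2405]
tool_rot: [3.142, -0.0, 1.617]
force: [1.8, -0.7, -0.5]
grip_width: 0.0352
finger_force: 56.6
t 10.28 pos [ 0.5172 -0.1543  0.2405] yaw 92.7 grip 0.0352 56.6 F [ 1.8 -0.7 -0.5] q [ 0.51  0.41 -0.44  1.81  0.21  0.97  0.03]
rows [-0.012  0.027  1.858 -0.003]
```

```bash
python3 -m creep '[[0,0.03,0.8,0,0],[0,0.03,1.4,0,0],[0,0.03,1.85,0,0],[0,0.03,1.85,0,0]]'
python3 -m creep '[[0,0,0,0,0.65],[0,0,0,0,0.65],[0,0,0,0,0.65],[0,0,-1,0,0.65],[0,0,-1.9,0,0.65]]'
python3 -m creep '[[0,0,0,0,0.7]]'
python3 - <<'E'
from h import *
a=grab_frame('scene')[150:260,180:320];b=grab_frame('top')[150:230,230:330]
cv2.imwrite('pics/d1.png',np.hstack([cv2.resize(a,(560,440),interpolation=2)]))
E
python3 go.py 457.5 -281.5 130 -47
```

```text
clock: 10.78
position: [0.5183, -0.1538, 0.1282]
tool_rot: [-3.139, -0.001, 1.615]
force: [-0.6, -0.2, 0.5]
grip_width: 0.035
finger_force: 56.5
clock: 11.4
position: [0.5192, -0.1539, 0.2455]
tool_rot: [3.141, -0.0, 1.618]
force: [1.1, -1.0, 0.7]
grip_width: 0.0558
finger_force: 0.0
clock: 11.52
position: [0.521, -0.1545, 0.2477]
tool_rot: [3.135, 0.002, 1.618]
force: [-0.1, 0.3, -1.3]
grip_width: 0.0597
finger_force: 0.0
t 11.62 pos [ 0.5193 -0.1543  0.244 ] yaw 92.7 grip 0.0595 0.0 F [ 0.   0.2 -0.9] q [ 0.52  0.41 -0.45  1.8   0.21  0.98  0.03]
rows [-2.068 -1.13   1.9   17.463]
```

View pics/d1.png

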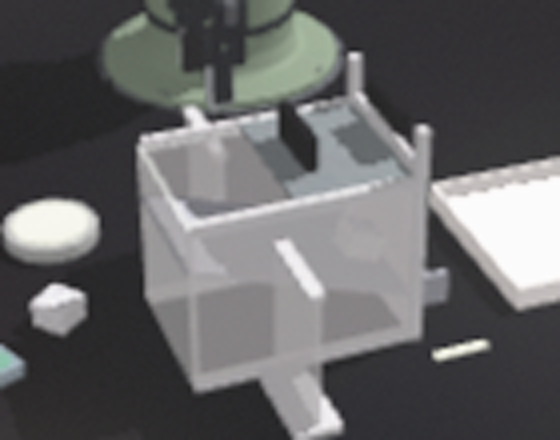

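```bash
python3 -m creep '[[-0.4,-0.2,0,1.3,0.7],[-0.8,-0.4,0,2.6,0.7],[-1.2,-0.6,0,3.9,0.7],[-1.7,-0.9,0,5.2,0.7],[-2.07,-1.13,0,6.5,0.7]]'
python3 -m creep '[[0,0,0,1.3,0.7],[0,0,0,2.6,0.7],[0,0,0,3.9,0.7],[0,0,0,5.2,0.7],[0,0,0,6.5,0.7]]'
python3 -m creep '[[0,0,0.6,1.3,0.7],[0,0,1.2,2.6,0.7],[0,0,1.9,3.9,0.7],[0,0,1.9,4.46,0.7],[0,0,1.9,4.46,0.7]]'
python3 - <<'E'
from fit import *
im=grab_frame('top');C=cam('top')
for n,t,g in(('B',(364,173),(.578,-.404)),('C',(330,208),(.458,-.282)),('D',(363,208),(.457,-.402))):
    report(n,fit(C,blob(im,t,9),g,16))
E
python3 go.py 458 -282 10 -47
```

```text
clock: 12.25
position: [0.4562, -0.2824, 0.2423]
tool_rot: [-3.14, 0.001, 0.704]
force: [-0.0, 0.3, 0.4]
grip_width: 0.0598
finger_force: 0.0
clock: 12.88
position: [0.4569, -0.2812, 0.2423]
tool_rot: [-3.141, 0.002, -0.203]
force: [-0.5, 0.7, 0.6]
grip_width: 0.0598
finger_force: 0.0
clock: 13.5
position: [0.4569, -0.281, 0.1283]
tool_rot: [3.14, 0.002, -0.819]
force: [0.4, 0.4, 1.0]
grip_width: 0.0598
finger_force: 0.0
B [ 0.5801 -0.4051] yaw mod90 -3.3 1-iou 0.234
C [ 0.4484 -0.2929] yaw mod90 -10.9 1-iou 0.410
D [ 0.4577 -0.4037] yaw mod90 -43.5 1-iou 0.578
t 13.55 pos [ 0.4572 -0.2811  0.1289] yaw -46.8 grip 0.0598 0.0 F [-0.5  0.3 -0.5] q [ 0.35  0.54  0.12  1.93 -0.1   0.68 -1.86]
rows [ 2.100e-02 -1.000e-03  1.982e+00  2.200e-02]
```

```bash
python3 -m creep '[[0.02,0,1,0,0.7],[0.02,0,1.7,0,0.7],[0.02,0,1.98,0,0.7],[0.02,0,1.98,0,0.7],[0.02,0,1.98,0,0]]' 50
python3 -m creep '[[0,0,0,0,0],[0,0,0,0,0],[0,0,0,0,0],[0,0,0,0,0]]'
python3 -m creep '[[0,0,-1,0,0],[0,0,-2,0,0],[0,0,-3,0,0],[0,0,-3.8,0,0],[0,0,-3.8,0,0]]'
python3 go.py h 0 -62 240 90
```

```text
clock: 14.18
position: [0.4591, -0.2828, 0.0122]
tool_rot: [-3.141, -0.002, -0.819]
force: [0.8, -0.6, 0.1]
grip_width: 0.0427
finger_force: 0.0
clock: 14.68
position: [0.4591, -0.2828, 0.0124]
tool_rot: [-3.141, -0.002, -0.819]
force: [-1.0, -0.2, 8.7]
grip_width: 0.0352
finger_force: 50.2
clock: 15.3
position: [0.4596, -0.283, 0.2435]
tool_rot: [-3.138, -0.007, -0.819]
force: [0.5, -0.1, -2.1]
grip_width: 0.0349
finger_force: 50.5
t 15.3 pos [ 0.4596 -0.283   0.2435] yaw -46.9 grip 0.0349 50.5 F [ 0.5 -0.1 -2.1] q [ 0.32  0.38  0.16  1.83 -0.07  0.92 -1.88]
rows [ -0.886  -2.179   0.059 -17.454]
```

```bash
python3 -m creep '[[-0.2,-0.4,0,-1.3,0],[-0.4,-0.9,0,-2.6,0],[-0.6,-1.3,0,-3.9,0],[-0.8,-1.8,0,-5.2,0],[-0.89,-2.18,0,-6.5,0]]'
python3 -m creep '[[0,0,0,-1.3,0],[0,0,0,-2.6,0],[0,0,0,-3.9,0],[0,0,0,-5.2,0],[0,0,0,-6.5,0]]'
python3 -m creep '[[0,0,0,-1.3,0],[0,0,0,-2.6,0],[0,0,0,-3.9,0],[0,0,0,-4.45,0],[0,0,0,-4.45,0]]'
python3 go.py h 0 -62 129 90
```

```text
clock: 15.92
position: [0.5176, -0.1525, 0.239]
tool_rot: [-3.142, -0.0, 0.095]
force: [0.3, 0.4, -0.1]
grip_width: 0.0355
finger_force: 50.4
clock: 16.55
position: [0.5171, -0.1539, 0.2389]
tool_rot: [3.141, 0.0, 1.002]
force: [0.2, 0.1, -0.1]
grip_width: 0.0352
finger_force: 50.4
clock: 17.18
position: [0.5171, -0.1541, 0.2388]
tool_rot: [-3.142, 0.0, 1.616]
force: [-1.0, 0.1, -1.0]
grip_width: 0.0349
finger_force: 50.4
t 17.18 pos [ 0.5171 -0.1541  0.2388] yaw 92.6 grip 0.0349 50.4 F [-1.   0.1 -1. ] q [ 0.5   0.41 -0.43  1.81  0.2   0.96  0.03]
rows [-0.016  0.029  1.83  -0.009]
```

```bash
python3 -m creep '[[0,0.03,0.8,0,0],[0,0.03,1.4,0,0],[0,0.03,1.83,0,0],[0,0.03,1.83,0,0]]'
python3 -m creep '[[0,0,0,0,0.65],[0,0,0,0,0.65],[0,0,0,0,0.65],[0,0,-1,0,0.65],[0,0,-1.9,0,0.65]]'
python3 -m creep '[[0,2,0,0,1],[-0.5,2,0,0,1],[-2,2,0,0,1],[-3,2,0,0,1],[-3,2,0,0,1]]'
python3 go.py
python3 look.py pics/w2.png
```

```text
clock: 17.68
position: [0.5183, -0.1535, 0.1277]
tool_rot: [-3.139, -0.001, 1.616]
force: [-0.5, -0.1, 0.0]
grip_width: 0.0356
finger_force: 50.5
clock: 18.3
position: [0.5191, -0.1537, 0.2448]
tool_rot: [3.142, -0.0, 1.617]
force: [0.1, -0.2, -0.7]
grip_width: 0.0555
finger_force: 0.0
clock: 18.92
position: [0.6464, -0.3326, 0.2427]
tool_rot: [-3.141, 0.001, 1.613]
force: [0.3, 1.7, 0.6]
grip_width: 0.085
finger_force: 0.0
t 18.93 pos [ 0.6464 -0.3326  0.2427] yaw 92.4 grip 0.085 0.0 F [0.3 1.7 0.6] q [ 0.6   0.71 -0.37  1.27  0.26  1.21  0.26]
tin 0.79 207.0 216.0 717 [191. 188. 188.] [ 0.578  -0.4019  0.02  ]
```

View pics/w2.png

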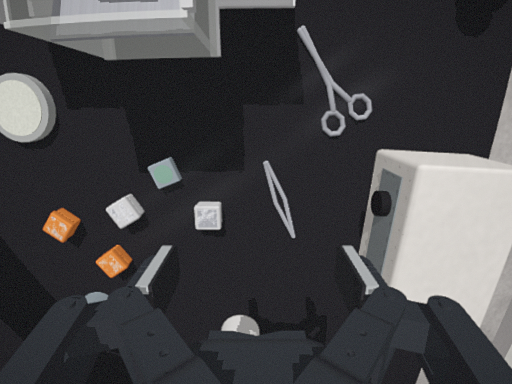

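The remaining tins are at B (207,216) and D (125,211). The dish is at (165,173), the decoys are at (62,224) and (114,261), and nothing has been knocked.

```bash
python3 - <<'E'
from fit import *
st=status.observe();C=cam('wrist',st);im=grab_frame('wrist')
for n,s in(('B',(207,216)),('D',(125,211))):
    g=onz(C,*s,.013)[:2];report(n,fit(C,blob(im,s,24),g))
for n,s in(('forceps',(280,200)),('bottle?',(240,330)),('or',(114,261))):print(n,onz(C,*s,.01).round(3))
E
python3 go.py 578 -403.5 130 92.5
```

```text
B [ 0.5778 -0.4034] yaw mod90 0.8 1-iou 0.066
D [ 0.4572 -0.4014] yaw mod90 31.9 1-iou 0.069
forceps [ 0.68  -0.377  0.01 ]
bottle? [ 0.628 -0.615  0.01 ]
or [ 0.428 -0.489  0.01 ]
t 19.07 pos [ 0.647  -0.3296  0.2427] yaw 92.5 grip 0.0859 0.0 F [-0.3 -0.1 -0.9] q [ 0.6   0.71 -0.38  1.27  0.26  1.21  0.26]
rows [-1.181 -1.202  1.879  0.002]
```

```bash
python3 -m creep '[[-0.5,-0.5,0.3,0.1,0.7],[-1,-1,0.8,0.1,0.7],[-1.18,-1.2,1.4,0.1,0.7],[-1.18,-1.2,1.88,0.1,0.7],[-1.18,-1.2,1.88,0.1,0.7]]'
python3 go.py 578 -403.5 10 91.7
```

```text
clock: 19.7
position: [0.5783, -0.4005, 0.1287]
tool_rot: [-3.139, -0.002, 1.604]
force: [-0.1, -0.3, 0.8]
grip_width: 0.0598
finger_force: 0.0
t 19.7 pos [ 0.5783 -0.4005  0.1287] yaw 91.9 grip 0.0598 0.0 F [-0.1 -0.3  0.8] q [ 0.73  0.78 -0.35  1.44  0.3   0.97  0.34]
rows [-0.055 -0.003  1.979  0.028]
```

```bash
python3 -m creep '[[-0.05,0,1,0,0.7],[-0.05,0,1.7,0,0.7],[-0.05,0,1.97,0,0.7],[-0.05,0,1.97,0,0.7],[-0.05,0,1.97,0,0]]' 50
python3 -m creep '[[0,0,0,0,0],[0,0,0,0,0],[0,0,0,0,0],[0,0,0,0,0]]'
python3 -m creep '[[0,0,-1,0,0],[0,0,-2,0,0],[0,0,-3,0,0],[0,0,-3.8,0,0],[0,0,-3.8,0,0]]'
python3 go.py h 0 -62 240 90
```

```text
clock: 20.32
position: [0.5801, -0.4056, 0.0142]
tool_rot: [3.139, 0.001, 1.603]
force: [-0.7, -0.5, 0.4]
grip_width: 0.0429
finger_force: 0.0
clock: 20.82
position: [0.5801, -0.4057, 0.0143]
tool_rot: [3.139, 0.002, 1.603]
force: [-0.8, 1.6, 8.4]
grip_width: 0.0349
finger_force: 50.4
clock: 21.45
position: [0.5804, -0.4059, 0.2459]
tool_rot: [3.135, 0.005, 1.603]
force: [0.4, 0.9, -1.8]
grip_width: 0.0349
finger_force: 50.5
t 21.45 pos [ 0.5804 -0.4059  0.2459] yaw 91.8 grip 0.0349 50.5 F [ 0.4  0.9 -1.8] q [ 0.74  0.67 -0.38  1.34  0.25  1.17  0.38]
rows [ 4.214 -0.891  0.073 -0.107]
```

```bash
python3 -m creep '[[0.9,-0.2,0,-0.1,0],[1.8,-0.4,0,-0.1,0],[2.7,-0.6,0,-0.1,0],[3.6,-0.8,0,-0.1,0],[4.21,-0.89,0,-0.1,0]]'
python3 -m creep '[[0,0,0,0,0],[0,0,0,0,0]]'
python3 go.py h 0 -62 129 90
```

```text
clock: 22.08
position: [0.5165, -0.1522, 0.2405]
tool_rot: [3.141, 0.0, 1.618]
force: [0.4, -0.3, -0.1]
grip_width: 0.0352
finger_force: 50.5
clock: 22.32
position: [0.5174, -0.1551, 0.2402]
tool_rot: [3.141, 0.001, 1.617]
force: [-0.8, -1.0, -0.4]
grip_width: 0.0347
finger_force: 50.5
t 22.32 pos [ 0.5174 -0.1551  0.2402] yaw 92.6 grip 0.0347 50.5 F [-0.8 -1.  -0.4] q [ 0.52  0.42 -0.45  1.81  0.22  0.97  0.02]
rows [ 0.004  0.024  1.853 -0.007]
```

```bash
python3 -m creep '[[0,0.03,0.8,0,0],[0,0.03,1.4,0,0],[0,0.03,1.85,0,0],[0,0.03,1.85,0,0]]'
python3 -m creep '[[0,0,0,0,0.65],[0,0,0,0,0.65],[0,0,0,0,0.65],[0,0,-1,0,0.65],[0,0,-1.9,0,0.65]]'
python3 go.py 457 -402 240 32
```

```text
clock: 22.82
position: [0.5182, -0.1551, 0.1273]
tool_rot: [-3.138, -0.001, 1.616]
force: [-0.0, -0.2, -0.5]
grip_width: 0.035
finger_force: 50.5
clock: 23.45
position: [0.519, -0.1542, 0.2449]
tool_rot: [3.142, -0.0, 1.617]
force: [0.8, -0.3, 0.4]
grip_width: 0.0558
finger_force: 0.0
t 23.45 pos [ 0.519  -0.1542  0.2449] yaw 92.7 grip 0.0558 0.0 F [ 0.8 -0.3  0.4] q [ 0.53  0.41 -0.46  1.8   0.22  0.98  0.02]
rows [-4.078 -1.225  0.08   7.583]
```

```bash
python3 -m creep '[[-0.9,-0.2,0,1.3,0.7],[-1.8,-0.4,0,2.6,0.7],[-2.7,-0.7,0,3.9,0.7],[-3.5,-1,0,5.2,0.7],[-4.08,-1.22,0,6.5,0.7]]'
python3 -m creep '[[0,0,0.6,1.08,0.7],[0,0,1.2,1.08,0.7],[0,0,1.8,1.08,0.7],[0,0,1.8,1.08,0.7]]'
python3 go.py 457 -402 10 32
```

```text
clock: 24.08
position: [0.4562, -0.4046, 0.2434]
tool_rot: [3.141, 0.0, 0.702]
force: [0.8, 2.4, 0.3]
grip_width: 0.0595
finger_force: 0.0
clock: 24.58
position: [0.4565, -0.4014, 0.1333]
tool_rot: [-3.138, 0.001, 0.559]
force: [0.3, -0.8, 0.4]
grip_width: 0.0597
finger_force: 0.0
t 24.57 pos [ 0.4565 -0.4014  0.1333] yaw 32.0 grip 0.0597 0.0 F [ 0.3 -0.8  0.4] q [ 0.72  0.62 -0.14  1.73  0.11  0.8  -0.48]
rows [0.005 0.02  2.055 0.003]
```

```bash
python3 -m creep '[[0,0,1,0,0.7],[0,0,1.7,0,0.7],[0,0,2.05,0,0.7],[0,0,2.05,0,0.7],[0,0,2.05,0,0]]' 50
python3 -m creep '[[0,0,0,0,0],[0,0,0,0,0],[0,0,0,0,0],[0,0,0,0,0]]'
python3 -m creep '[[0,0,-1,0,0],[0,0,-2,0,0],[0,0,-3,0,0],[0,0,-3.8,0,0],[0,0,-3.8,0,0]]'
python3 go.py h 0 -62 240 90
```

```text
clock: 25.2
position: [0.4583, -0.4031, 0.0139]
tool_rot: [3.139, -0.001, 0.559]
force: [-0.5, -0.2, -0.3]
grip_width: 0.0422
finger_force: 0.0
clock: 25.7
position: [0.4583, -0.4031, 0.0141]
tool_rot: [3.139, -0.001, 0.559]
force: [-0.3, -0.1, 8.4]
grip_width: 0.035
finger_force: 50.1
clock: 26.32
position: [0.4587, -0.4034, 0.2452]
tool_rot: [3.134, -0.003, 0.558]
force: [-0.2, -0.3, -1.2]
grip_width: 0.0351
finger_force: 50.4
t 26.32 pos [ 0.4587 -0.4034  0.2452] yaw 32.0 grip 0.0351 50.4 F [-0.2 -0.3 -1.2] q [ 0.73  0.49 -0.15  1.63  0.08  1.01 -0.46]
rows [ 3.045 -2.98   0.073 -7.586]
```

```bash
python3 -m creep '[[0.6,-0.6,0,-1.3,0],[1.2,-1.2,0,-2.6,0],[1.9,-1.8,0,-3.9,0],[2.5,-2.4,0,-5.2,0],[3.04,-2.98,0,-6.5,0]]'
python3 -m creep '[[0,0,0,-1.08,0],[0,0,0,-1.08,0]]'
python3 go.py h 0 -62 129 90
```

```text
clock: 26.95
position: [0.5173, -0.1521, 0.2402]
tool_rot: [3.141, 0.0, 1.473]
force: [0.5, -0.9, -1.0]
grip_width: 0.0349
finger_force: 50.3
clock: 27.2
position: [0.517, -0.154, 0.24]
tool_rot: [-3.142, 0.0, 1.617]
force: [-0.0, -0.4, -1.0]
grip_width: 0.0351
finger_force: 50.3
t 27.2 pos [ 0.517 -0.154  0.24 ] yaw 92.6 grip 0.0351 50.3 F [-0.  -0.4 -1. ] q [ 0.53  0.42 -0.46  1.81  0.22  0.97  0.02]
rows [-0.017  0.031  1.849 -0.007]
```

```bash
python3 -m creep '[[0,0.03,0.8,0,0],[0,0.03,1.4,0,0],[0,0.03,1.85,0,0],[0,0.03,1.85,0,0]]'
python3 -m creep '[[0,0,0,0,0.65],[0,0,0,0,0.65],[0,0,0,0,0.65],[0,0,-1,0,0.65],[0,0,-1.9,0,0.65]]'
python3 -m creep '[[-2,0,-0.3,0,0.6],[-2,0,-0.3,0,0.6],[-2,0,-0.3,0,0.6]]'
python3 go.py h 0 15 260 0
python3 - <<'E'
from h import *
w=grab_frame('wrist');t=grab_frame('top')
cv2.imwrite('pics/w3.png',np.hstack([cv2.resize(w[:260],(420,213)),cv2.resize(t[140:240,160:320],(340,213),interpolation=2)]))
s=grab_frame('scene');cv2.imwrite('pics/s3.png',cv2.resize(s[150:260,200:360],(800,550),interpolation=2))
E
```

```text
clock: 27.7
position: [0.5179, -0.1543, 0.1276]
tool_rot: [-3.139, -0.001, 1.613]
force: [0.4, 0.3, 1.1]
grip_width: 0.0351
finger_force: 50.4
clock: 28.32
position: [0.5189, -0.1537, 0.2449]
tool_rot: [3.141, -0.0, 1.617]
force: [0.0, -1.2, 0.1]
grip_width: 0.0556
finger_force: 0.0
clock: 28.7
position: [0.5238, -0.2786, 0.2615]
tool_rot: [3.141, 0.002, 1.611]
force: [-1.2, 1.6, 0.4]
grip_width: 0.0507
finger_force: 0.0
t 28.7 pos [ 0.5238 -0.2786  0.2615] yaw 92.3 grip 0.0507 0.0 F [-1.2  1.6  0.4] q [ 0.69  0.47 -0.43  1.65  0.22  1.07  0.24]
rows [ 3.346e+00 -8.000e-03  1.800e-02  1.120e+01]
```

View pics/w3.png

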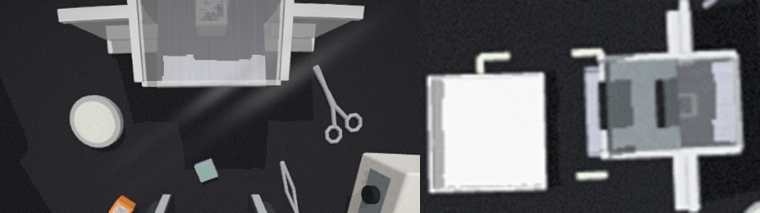

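View pics/s3.png

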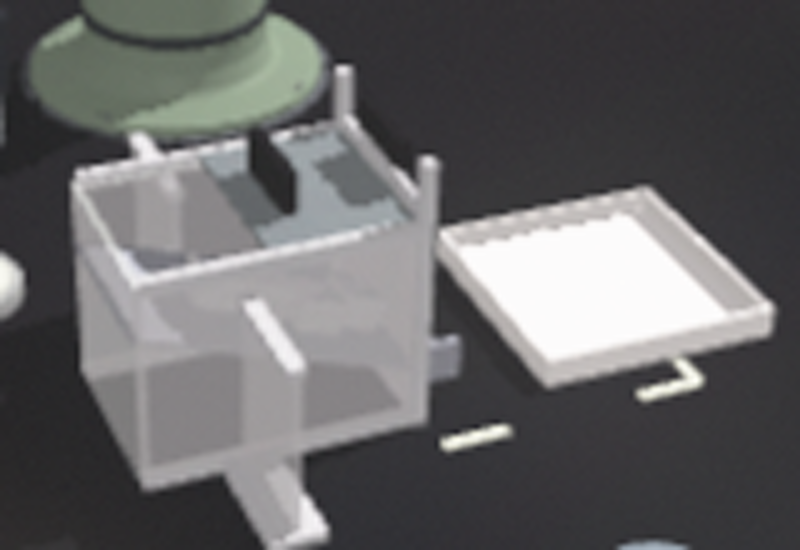

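All four tins are inside, queued behind the gate. The last one shows at (687,105) in the composite, just behind the lid edge. Next I shut the outer door.

```bash
python3 -m creep '[[0.6,0,0,1.3,0.6],[1.2,0,0,2.6,0.6],[1.8,0,0,3.9,0.6],[2.5,0,0,5.2,0.6],[3.36,0,0,6.5,0.6]]'
python3 -m creep '[[0,0,0,1.3,0.6],[0,0,0,2.6,0.6],[0,0,0,3.9,0.6],[0,0,0,4.7,0.6],[0,0,0,4.7,0.6]]'
python3 go.py h 0 16 181 0
```

```text
clock: 29.48
position: [0.5149, -0.0711, 0.2611]
tool_rot: [3.141, -0.0, 0.708]
force: [0.9, -0.1, 0.6]
grip_width: 0.0513
finger_force: 0.0
clock: 30.1
position: [0.5152, -0.0722, 0.2611]
tool_rot: [-3.141, -0.0, 0.059]
force: [0.6, 0.2, 0.1]
grip_width: 0.0511
finger_force: 0.0
t 30.1 pos [ 0.5152 -0.0722  0.2611] yaw 3.4 grip 0.0511 0.0 F [0.6 0.2 0.1] q [ 0.16  0.33 -0.17  1.84  0.07  0.97 -1.55]
rows [-0.004  0.081  1.334  0.089]
```

```bash
python3 -m creep '[[0,0.08,0.7,0.09,0.6],[0,0.08,1.3,0.09,0.6],[0,0.08,1.3,0.09,0],[0,0.08,1.3,0.09,0],[0,0.08,1.3,0.09,0]]' 40
python3 -m creep '[[0,0,0,0,0],[0,0.5,0,0,0],[0,1,0,0,0],[0,1.4,0,0,0],[0,1.56,0,0,0]]'
python3 -m creep '[[0,0.03,0,0,0],[0,0.03,0,0,0]]'
python3 go.py h 0 -75 181 0
```

```text
clock: 30.72
position: [0.5163, -0.0779, 0.1844]
tool_rot: [3.142, -0.002, 0.045]
force: [-1.8, 1.1, 7.2]
grip_width: 0.011
finger_force: 42.2
clock: 31.35
position: [0.5207, -0.1675, 0.1843]
tool_rot: [-3.136, -0.002, 0.047]
force: [-6.4, 62.6, 23.5]
grip_width: 0.011
finger_force: 45.8
clock: 31.6
position: [0.5207, -0.1672, 0.1843]
tool_rot: [-3.135, -0.001, 0.049]
force: [-6.4, 38.6, 20.0]
grip_width: 0.0107
finger_force: 44.8
t 31.6 pos [ 0.5207 -0.1672  0.1843] yaw 2.8 grip 0.0107 44.8 F [-6.4 38.6 20. ] q [ 0.32  0.47 -0.15  1.86  0.08  0.82 -1.4 ]
rows [-0.02   0.012  0.055  0.018]
```

```bash
python3 -m creep '[[0,-0.05,0,0,0.5],[0,-0.05,0,0,0.5],[0,-0.05,-0.6,0,0.5],[0,-0.05,-1.3,0,0.5],[0,-0.05,-1.3,0,0.3]]'
cat > tray.py <<'E'
from h import *
from scipy.optimize import minimize
HX,HY,HYAW=.516,-.093,.0469
def tray(n='top'):
    im=grab_frame(n);C=cam(n);d=silhouettes(n,'tray')
    if not d: print('none');return
    m=d[0]['mask'].astype(np.uint8);m=cv2.morphologyEx(m,cv2.MORPH_OPEN,np.ones((5,5),np.uint8));S=4
    ys,xs=np.nonzero(m);x0,x1,y0,y1=xs.min()-8,xs.max()+8,ys.min()-8,ys.max()+8
    M=(cv2.resize(m[y0:y1,x0:x1].astype(np.float32),None,fx=S,fy=S)>.5).astype(np.uint8)
    def cost(p):
        c,s=np.cos(p[2]),np.sin(p[2])
        q=np.array([[p[0]+c*a-s*b,p[1]+s*a+c*b,z] for a in(-.095,.095) for b in(-.095,.095) for z in(0,.024)])
        I=np.zeros_like(M);h=cv2.convexHull(((proj(C,q)-[x0,y0]+.5)*S).astype(np.float32));cv2.fillConvexPoly(I,np.round(h*16).astype(int),1,shift=4)
        return 1-(I&M).sum()/(I|M).sum()
    g=onz(C,xs.mean(),ys.mean(),.012)
    r=min((minimize(cost,[g[0],g[1],w],method='Nelder-Mead',options=dict(initial_simplex=[[g[0],g[1],w],[g[0]+.01,g[1],w],[g[0],g[1]+.01,w],[g[0],g[1],w+.1]])) for w in(-.1,0.05,.15)),key=lambda r:r.fun)
    x,y,w=r.x;dx,dy=x-HX,y-HY;c,s=np.cos(HYAW),np.sin(HYAW)
    print(n,'tray world',x.round(4),y.round(4),'hatch xy',(c*dx+s*dy).round(4),(-s*dx+c*dy).round(4),'yaw rel',round(w-HYAW,3),'1-iou',r.fun.round(3),'p',round(d[0]['p'],2))
tray();tray('scene')
E
python3 tray.py; python3 go.py h 20 290 260 0
```

```text
clock: 32.22
position: [0.5209, -0.1713, 0.264]
tool_rot: [3.14, -0.005, 0.044]
force: [1.0, -0.1, -1.5]
grip_width: 0.0266
finger_force: 0.0
top tray world 0.4781 0.2017 hatch xy -0.024 0.2962 yaw rel -0.009 1-iou 0.019 p 0.61
scene tray world 0.4738 0.2041 hatch xy -0.0282 0.2988 yaw rel -0.022 1-iou 0.029 p 0.81
t 32.42 pos [ 0.5193 -0.1707  0.2601] yaw 2.5 grip 0.026 0.0 F [-0.9 -0.3 -1.4] q [ 0.32  0.38 -0.15  1.78  0.07  0.99 -1.38]
rows [ 3.22e-01 -6.13e+00  3.00e-03 -2.10e-02]
```

```bash
python3 -m creep '[[0,-1,0,0,0],[0.1,-2,0,0,0],[0.2,-3,0,0,0],[0.3,-4,0,0,0],[0.3,-4.8,0,0,0]]'
python3 -m creep '[[0,-0.7,0,0,0],[0,-1.4,0,0,0],[0,-1.4,0.8,0,0],[0,-1.4,1.6,0,0],[0,-1.4,2.4,0,0]]'
python3 go.py h 20 296 18 0
```

```text
clock: 33.05
position: [0.5245, 0.1204, 0.26]
tool_rot: [-3.142, 0.001, 0.045]
force: [1.1, -0.8, -0.3]
grip_width: -0.0002
finger_force: 0.0
clock: 33.67
position: [0.5207, 0.2017, 0.1147]
tool_rot: [3.141, 0.001, 0.044]
force: [1.7, 0.3, -0.6]
grip_width: -0.0003
finger_force: 0.0
t 33.67 pos [0.5207 0.2017 0.1147] yaw 2.5 grip -0.0003 0.0 F [ 1.7  0.3 -0.6] q [-0.3   0.59 -0.24  1.87  0.21  0.7  -2.19]
rows [ 0.027 -0.032  1.611 -0.017]
```

```bash
python3 -m creep '[[0.02,-0.03,0.7,0,0],[0.02,-0.03,1.2,0,0],[0.02,-0.03,1.6,0,0],[0.02,-0.03,1.6,0,0]]'
python3 -m creep '[[0.4,0,0,0,0],[0.6,0,0,0,0],[0.75,0,0,0,0],[0.88,0,0,0,0],[1,0,0,0,0]]'
python3 -m creep '[[0,0,0,0,0],[-0.3,0,0,0,0],[-0.3,0,-1,0,0],[-0.3,0,-2,0,0],[-0.3,0,-3,0,0]]'
python3 tray.py;python3 go.py h 0 425 200 90
```

```text
clock: 34.17
position: [0.5209, 0.2032, 0.0189]
tool_rot: [3.14, 0.004, 0.045]
force: [0.3, -0.4, 0.1]
grip_width: 0.0
finger_force: 0.0
clock: 34.8
position: [0.5824, 0.2065, 0.021]
tool_rot: [3.142, 0.0, 0.045]
force: [-3.4, 0.6, 2.4]
grip_width: -0.0
finger_force: 1.8
clock: 35.42
position: [0.5641, 0.2056, 0.203]
tool_rot: [-3.141, -0.0, 0.044]
force: [1.1, -0.2, -0.2]
grip_width: 0.0
finger_force: 0.0
top tray world 0.5343 0.0884 hatch xy 0.0268 0.1804 yaw rel 0.464 1-iou 0.337 p 0.73
scene tray world 0.4994 0.2046 hatch xy -0.0026 0.298 yaw rel -0.011 1-iou 0.026 p 0.68
t 35.62 pos [0.5647 0.2057 0.2021] yaw 2.5 grip 0.0001 0.0 F [-1.2 -0.2 -0.9] q [-0.26  0.53 -0.27  1.7   0.17  0.93 -2.12]
rows [ -1.05   -2.145   0.033 -11.27 ]
```

```bash
python3 -m creep '[[-0.2,-0.5,0,-1.3,0],[-0.4,-1,0,-2.6,0],[-0.6,-1.5,0,-3.9,0],[-0.8,-2,0,-5.2,0.5],[-1.05,-2.15,0,-6.5,1]]'
python3 -m creep '[[0,0,0,-1.3,1],[0,0,0,-2.6,1],[0,0,0,-3.9,1],[0,0,0,-4.77,1],[0,0,1,-4.77,1]]'
python3 -m creep '[[0,0,0.8,0,1],[0,0,1.6,0,1],[0,0,1.6,0,1]]'
python3 tray.py;python3 go.py h 0 425 9 90
```

```text
clock: 36.25
position: [0.4941, 0.3334, 0.1994]
tool_rot: [-3.14, 0.001, 0.96]
force: [0.3, -0.2, -0.5]
grip_width: 0.0357
finger_force: 0.0
clock: 36.88
position: [0.4971, 0.3328, 0.1419]
tool_rot: [3.138, -0.003, 1.619]
force: [0.8, 1.4, -1.9]
grip_width: 0.0853
finger_force: 0.0
clock: 37.25
position: [0.4932, 0.3304, 0.0413]
tool_rot: [-3.135, 0.003, 1.619]
force: [-0.5, 0.0, 0.1]
grip_width: 0.0852
finger_force: 0.0
top tray world 0.5098 0.2036 hatch xy 0.0078 0.2965 yaw rel -0.031 1-iou 0.303 p 0.69
scene tray world 0.4988 0.2043 hatch xy -0.0032 0.2977 yaw rel -0.001 1-iou 0.03 p 0.87
t 37.45 pos [0.4963 0.3324 0.0467] yaw 92.7 grip 0.0851 0.0 F [ 0.1 -0.2 -0.5] q [-0.31  0.79 -0.55  1.78  0.59  0.74 -1.14]
rows [-0.016 -0.005  0.628  0.001]
```

```bash
python3 -m creep '[[0,0,0.3,0,1],[0,0,0.62,0,1],[0,0,0.62,0,1],[-0.2,0,0.62,0,1],[-0.4,0,0.62,0,1]]'
python3 -m creep '[[-0.25,0,0,0,1],[-0.5,0,0,0,1],[-0.75,0,0,0,1],[-1,0,0,0,1],[-1.2,0,0,0,1]]'
python3 -m creep '[[-0.15,0,0,0,1],[-0.15,0,0,0,1]]'
python3 tray.py;python3 go.py h 0 311 9 90
```

```text
clock: 38.08
position: [0.497, 0.3069, 0.0081]
tool_rot: [3.141, -0.0, 1.618]
force: [0.9, 2.0, -0.7]
grip_width: 0.0852
finger_force: 0.8
clock: 38.7
position: [0.5003, 0.2348, 0.0077]
tool_rot: [3.142, 0.0, 1.618]
force: [0.0, 3.8, 3.2]
grip_width: 0.0854
finger_force: 1.8
clock: 38.95
position: [0.5006, 0.2257, 0.0075]
tool_rot: [-3.141, 0.001, 1.617]
force: [-0.2, 0.0, 0.5]
grip_width: 0.0855
finger_force: 0.0
top tray world 0.606 0.107 hatch xy 0.0993 0.1956 yaw rel -0.411 1-iou 0.38 p 0.69
scene tray world 0.5041 0.1171 hatch xy -0.002 0.2105 yaw rel 0.008 1-iou 0.161 p 0.7
t 39.15 pos [0.5004 0.227  0.0076] yaw 92.7 grip 0.0853 0.0 F [ 0.   0.9 -0.3] q [-0.17  0.8  -0.5   1.92  0.67  0.6  -1.07]
rows [-0.157  0.009 -0.024  0.004]
```

```bash
python3 -m creep '[[-0.06,0,0,0,1],[-0.14,0,0,0,1],[-0.14,0,0,0,1],[0.3,0,0,0,1],[0.8,0,0,0,0.7]]'
python3 -m creep '[[1,0,-1,0,0.5],[1,0,-2,0,0.5],[1,0,-3,0,0.5],[1,0,-4,0,0.5],[1,0,-4,0,0.5]]'
python3 tray.py;python3 go.py h 0 97 290 0
python3 - <<'E'
from h import *
s=grab_frame('scene');t=grab_frame('top');cv2.imwrite('pics/s4.png',np.hstack([cv2.resize(s[140:260,200:360],(440,330),interpolation=2),cv2.resize(t[140:240,180:290],(360,330),interpolation=2)]))
E
```

```text
clock: 39.78
position: [0.4986, 0.2749, 0.0077]
tool_rot: [3.142, 0.001, 1.617]
force: [0.2, 0.5, -0.4]
grip_width: 0.0698
finger_force: 0.0
clock: 40.4
position: [0.4964, 0.3357, 0.2519]
tool_rot: [3.137, -0.003, 1.618]
force: [-0.0, -0.4, -0.9]
grip_width: 0.0425
finger_force: 0.0
top tray world 0.5095 0.1136 hatch xy 0.0032 0.2067 yaw rel 0.004 1-iou 0.102 p 0.79
scene tray world 0.5049 0.1137 hatch xy -0.0014 0.207 yaw rel 0.005 1-iou 0.175 p 0.73
t 40.6 pos [0.4953 0.3342 0.2465] yaw 92.7 grip 0.0429 0.0 F [-0.9  0.5 -0.2] q [-0.22  0.55 -0.7   1.64  0.39  1.1  -0.98]
rows [-5.512e+00  1.000e-02 -7.190e-01  1.125e+01]
```

View pics/s4.png

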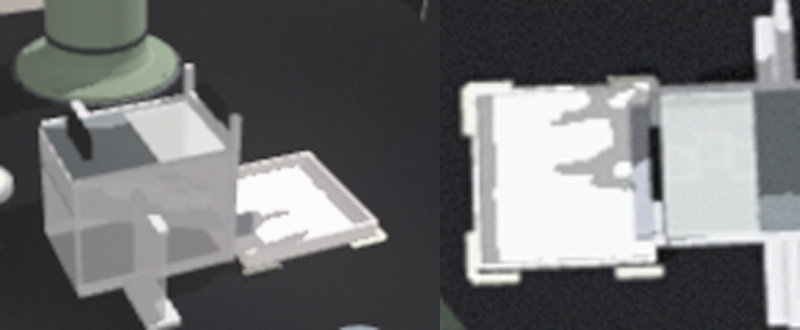

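The tray sits inside all its tape corners: composite right half, corners at (475,95), (480,270), (640,85) and (640,270). The outer lid is shut, so next I raise the inner door.

```bash
python3 -m creep '[[-0.3,0,-0.5,1.3,0.5],[-1.2,0,-0.7,2.6,0.5],[-2.1,0,-0.7,3.9,0.5],[-2.9,0,-0.7,5.2,0.5],[-3.7,0,-0.7,6.5,0.5]]'
python3 go.py h 0 97 280 0
python3 -m creep '[[0,0,0,1.3,0.5],[0,0,0,2.6,0.5],[0,0,0,3.9,0.5],[0,0,0,4.75,0.5],[0,0,0,4.75,0.5]]'
python3 go.py h 0 97 260 0
python3 - <<'E'
from h import *
C=cam('wrist');im=grab_frame('wrist');Ct=cam('top')
HX,HY,Y=.516,-.093,.0469
for d in silhouettes('wrist','inner_handle'):
    if d['p']>.3:
        ys,xs=np.nonzero(d['mask']);p=onz(C,xs.mean(),ys.mean(),.207);print(d['p'],len(xs),p.round(3),'hatch y',-np.sin(Y)*(p[0]-HX)+np.cos(Y)*(p[1]-HY))
E
```

```text
clock: 41.32
position: [0.5056, 0.1112, 0.2887]
tool_rot: [-3.141, 0.001, 0.704]
force: [0.6, 0.1, 0.7]
grip_width: 0.0429
finger_force: 0.0
t 41.33 pos [0.5056 0.1112 0.2887] yaw 40.3 grip 0.0429 0.0 F [0.6 0.1 0.7] q [ 0.06  0.33 -0.5   1.8   0.18  1.06 -1.37]
rows [-1.083  1.426  0.146  4.707]
clock: 41.95
position: [0.5056, 0.113, 0.2888]
tool_rot: [3.141, 0.002, 0.048]
force: [-0.3, -0.4, -0.3]
grip_width: 0.0428
finger_force: 0.0
t 41.95 pos [0.5056 0.113  0.2888] yaw 2.8 grip 0.0428 0.0 F [-0.3 -0.4 -0.3] q [-0.04  0.32 -0.37  1.8   0.13  1.05 -1.98]
rows [0.01  1.821 0.481 0.008]
0.56 6182 [0.529 0.03  0.207] hatch y 0.12251683846114166
```

```bash
python3 -m creep '[[0,0.9,0,0,0.6],[0,1.82,0,0,0.6],[0,1.82,0.5,0,0.6],[0,1.82,0.5,0,0.6]]' 
python3 go.py h 0 97 183 0
python3 - <<'E'
from h import *
s=grab_frame('scene');w=grab_frame('wrist');cv2.imwrite('pics/s5.png',np.hstack([cv2.resize(s[120:250,190:340],(400,346),interpolation=2),cv2.resize(w,(400,346))]))
E
```

```text
clock: 42.55
position: [0.5102, 0.0035, 0.2583]
tool_rot: [-3.141, 0.003, 0.048]
force: [0.1, 0.2, 1.2]
grip_width: 0.0513
finger_force: 0.0
t 42.55 pos [0.5102 0.0035 0.2583] yaw 2.8 grip 0.0513 0.0 F [0.1 0.2 1.2] q [ 0.13  0.33 -0.32  1.86  0.12  0.97 -1.77]
rows [ 0.026 -0.004  1.254  0.011]
```

View pics/s5.png

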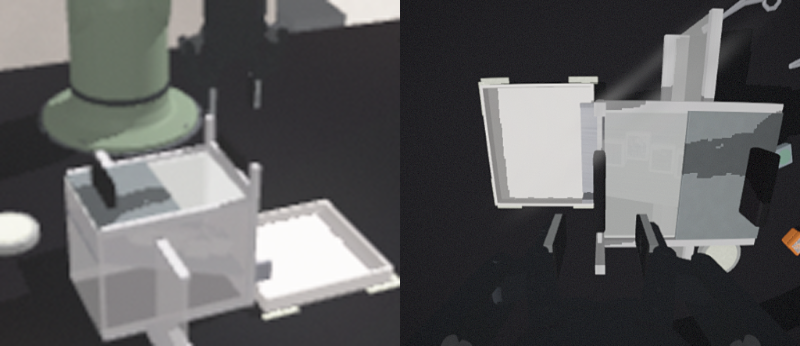

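The open fingers at (555,235) and (648,235) straddle the bar at x≈600. I descend, grip and raise.

```bash
python3 -m creep '[[0.03,0,0.6,0,0.6],[0.03,0,1.24,0,0.6],[0.03,0,1.24,0,0],[0.03,0,1.24,0,0],[0.03,0,1.24,0,0]]' 60
python3 -m creep '[[0,0,0,0,0],[0,0,0,0,0]]'
python3 go.py h 0 97 183 0; python3 tray.py
```

```text
clock: 43.28
position: [0.5138, 0.0056, 0.1873]
tool_rot: [-3.14, -0.003, 0.049]
force: [-1.5, 8.8, 0.3]
grip_width: 0.0113
finger_force: 59.7
clock: 43.52
position: [0.5137, 0.0056, 0.1873]
tool_rot: [-3.14, -0.003, 0.049]
force: [0.2, 9.4, 0.4]
grip_width: 0.011
finger_force: 59.6
t 43.52 pos [0.5137 0.0056 0.1873] yaw 2.8 grip 0.011 59.6 F [0.2 9.4 0.4] q [ 0.11  0.43 -0.31  1.93  0.17  0.8  -1.81]
rows [-0.04   0.026  0.071  0.012]
top tray world 0.4888 0.2156 hatch xy -0.0127 0.3095 yaw rel 0.267 1-iou 0.366 p 0.77
scene tray world 0.5041 0.1121 hatch xy -0.0023 0.2054 yaw rel 0.004 1-iou 0.198 p 0.57
```

```bash
python3 -m creep '[[0,0,-0.25,0,0],[0,0,-0.5,0,0],[0,0,-0.75,0,0],[0,0,-0.93,0,0],[0,0,-0.95,0,0]]'
python3 -m creep '[[0,0,0,0,0],[0,0,0,0,0],[0,0,0,0,0],[0,0,0,0,0],[0,0,0,0,0]]'
python3 -m creep '[[0,0,0,0,0],[0,0,0,0,0],[0,0,0,0,0],[0,0,0,0,0],[0,0,0,0,0]]'
python3 - <<'E'
from h import *
s=grab_frame('scene');w=grab_frame('wrist');cv2.imwrite('pics/s6.png',np.hstack([cv2.resize(s[120:250,190:340],(400,346),interpolation=2),cv2.resize(w,(400,346))]))
E
```

```text
clock: 44.35
position: [0.5134, 0.0055, 0.2434]
tool_rot: [-3.14, -0.002, 0.049]
force: [11.3, 8.3, -33.1]
grip_width: 0.0106
finger_force: 66.2
clock: 44.98
position: [0.5135, 0.0055, 0.2433]
tool_rot: [-3.14, -0.002, 0.049]
force: [7.0, 8.8, -18.6]
grip_width: 0.0107
finger_force: 67.8
clock: 45.6
position: [0.5134, 0.0055, 0.2433]
tool_rot: [-3.14, -0.002, 0.049]
force: [6.8, 7.4, -20.1]
grip_width: 0.0109
finger_force: 67.8
```

View pics/s6.png

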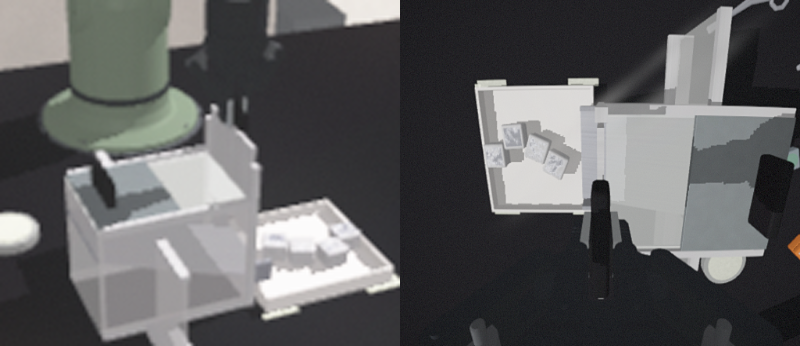

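All four tins are in the tray, at composite (495,155), (515,137), (538,148) and (557,163). I shut the inner door.

```bash
python3 -m creep '[[0,0,0.25,0,0],[0,0,0.5,0,0],[0,0,0.75,0,0],[0,0,0.93,0,0],[0,0,0.98,0,0]]'
python3 -m creep '[[0,0,0,0,0],[0,0,0,0,0]]'
python3 go.py h 0 97 183 0
```

```text
clock: 46.32
position: [0.5139, 0.0058, 0.1875]
tool_rot: [-3.141, -0.004, 0.048]
force: [-30.1, 6.7, 84.8]
grip_width: 0.0108
finger_force: 83.3
clock: 46.58
position: [0.5138, 0.0057, 0.1877]
tool_rot: [-3.141, -0.004, 0.048]
force: [-19.6, 7.5, 49.1]
grip_width: 0.0108
finger_force: 78.3
t 46.58 pos [0.5138 0.0057 0.1877] yaw 2.8 grip 0.0108 78.3 F [-19.6   7.5  49.1] q [ 0.11  0.42 -0.31  1.93  0.17  0.8  -1.81]
rows [-0.04   0.028  0.079  0.011]
```

```bash
python3 -m creep '[[0,0,0,0,0.4],[0,0,0,0,0.5],[0,0,-0.1,0,0.5],[0,0,-0.8,0,0.5],[0,0,-1.6,0,0.5]]'
python3 -m creep '[[0,0.8,0,0,0.5],[0,1.8,0,0,0.5],[0,2.8,0,0,0.5],[0,3.8,0,0,0.5],[0,4.8,0,0,0.5]]'
python3 tray.py
python3 - <<'E'
from h import *
s=grab_frame('scene');t=grab_frame('top');cv2.imwrite('pics/s7.png',np.hstack([cv2.resize(s[130:260,200:360],(420,340),interpolation=2),cv2.resize(t[130:240,160:400],(380*2-380,340),interpolation=2)]))
E
python3 go.py
```

```text
clock: 47.2
position: [0.5126, 0.004, 0.2809]
tool_rot: [-3.141, 0.001, 0.047]
force: [0.7, -0.3, 0.8]
grip_width: 0.0424
finger_force: 0.0
clock: 47.82
position: [0.5264, -0.2856, 0.2803]
tool_rot: [3.142, -0.001, 0.047]
force: [0.9, 1.1, -0.0]
grip_width: 0.0425
finger_force: 0.0
top tray world 0.5097 0.1136 hatch xy 0.0034 0.2066 yaw rel 0.003 1-iou 0.24 p 0.88
scene tray world 0.5048 0.1125 hatch xy -0.0015 0.2058 yaw rel 0.015 1-iou 0.421 p 0.63
t 48.12 pos [ 0.5267 -0.2827  0.2798] yaw 2.8 grip 0.0429 0.0 F [ 0.1  0.6 -0.7] q [ 0.54  0.44 -0.21  1.62  0.1   1.09 -1.22]
```

View pics/s7.png

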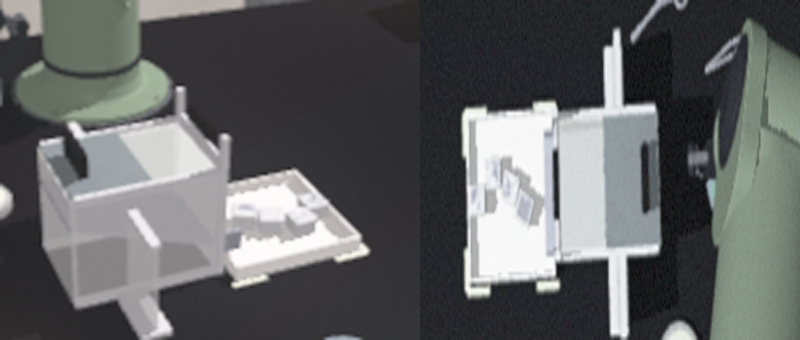

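Four tins are in the tray and both doors are shut. One tin at (475,200) sits close to the outer wall, so I check its margin.

```bash
python3 - <<'E'
from h import *
t=grab_frame('top');C=cam('top')
cv2.imwrite('pics/z.png',cv2.resize(t[160:232,180:252],(576,576),interpolation=2))
HX,HY,Y=.516,-.093,.0469
for h in((0,.205+.095),(0,.205+.091)):
  p=[HX+np.cos(Y)*h[0]-np.sin(Y)*h[1],HY+np.sin(Y)*h[0]+np.cos(Y)*h[1],.024];print((proj(C,[p])-[180,160])*8)
E
```

```text
[[ 76.25683704 275.90398481]]
[[ 85.36637432 275.54215186]]
```

View pics/z.png

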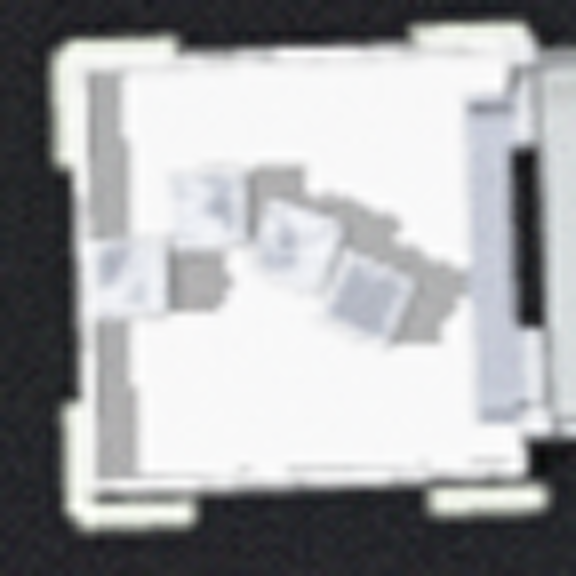

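The outermost tin at (130,275) lies flat inside the wall. The other three, at (210,207), (295,245) and (368,292), are well inside, and the tray sits within its tape.

```bash
python3 -c "
from workcell import bot;print(bot.job_done())"
```

```text
the job is handed in; nothing more can be done
None
```

I handed the job in at about 48 s of robot time: all four tins are in the tray, the tray is within about 4 mm of its spot, both doors are shut, and no bystander was touched; the official verdict was not shown.

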